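# Prepare a car battery for charging

### The arm

A 7-joint arm with a two-finger parallel gripper is mounted at the origin on the work surface. World frame = base frame: x ahead of the robot, y to its left, z up, the work surface at z = 0. Lengths are in mm, angles in rad, forces in N, time in s.
With the tool pointing down it reaches from about 350 to 900 mm from the base axis. Payload 7.2 kg.
Tool frame: the origin (TCP) lies between the finger pads, 19 mm behind the fingertips; this is the grasp point; x points along the fingers, y is the direction in which the jaws open and shut, and the axes are right-handed (so a half turn about x gives the same grasp; the last joint's range is limited). The gripper opens to 85 mm and grips with 20 to 120 N. Pads are 22 mm wide; open, the fingers measure 114 mm over their backs; the gripper's body (76 mm by 85 mm) begins 54 mm behind the grasp point. The pads swing forward as they close: fully open they stand 13 mm farther back than shut.
Start: joints at [1.04, 0.411, -0.013, 1.596, 0.006, 1.134, -0.082], TCP at [279.024, -559.262, 249.997] pointing down, gripper open.
Joint ranges: [-2.95, 2.95], [-0.29, 1.99], [-1.47, 1.44], [0.14, 2.54], [-1.03, 4.17], [0.13, 1.85], [-2.86, 2.86]. Speed limits (rad/s): [2.39, 2.39, 3.01, 3.01, 3.14, 3.14, 3.14].

### API

Orientations are given as a unit quaternion [w, x, y, z].
In Python, from plant import robot gives the robot as it stands.
- The arm moves only by the tool carry_out, never from a script. Its argument "moves" is a list of rows, each a list of 5 numbers: the opening, from 0 (shut) to 1 (fully open), then the shift along the tool's x, y, z in m, then the turn about the tool's x in rad. In form: [[claw, tx, ty, tz, spin], ...]. A call has 1 to 10 rows; each row is the pose to reach, as a shift and turn from the pose commanded when the call began, along the tool's axes at that moment; what a row does not reach only later rows make up. A row lasts 1/12 s, in which the tool goes at most 41.7 mm and 7.16 degrees, less where a joint would pass 70% of its speed; a pose out of reach is approached as far as the arm can. A call with a gripper value outside its range is refused whole. The fingers move at their own pace and stop on an object; the grip force is fixed at half the most. Time passes only in rows, so rows that repeat a pose let the fingers close. It gives the time, the measured TCP pose, the force and the opening at its end, in the units of the state.
- robot.get_state(): the state, without advancing time (a new reading comes with each control period).
- robot.get_image(name): name is "side" or "top"; returns a dict with "pixels" (420x560x3 uint8, blue, green, red), "intrinsics" (3x3 intrinsics, pixels), "rvec" (rotation vector, rad) and "tvec" (3), from world to camera coordinates, as OpenCV has them. Camera axes: x right, y down, z forward; pixel columns grow to the right and rows downward; lengths in mm; the calibration is good to about 2 mm. A picture is of the moment at which its call begins. There is no depth.
- robot.hand_in(): hands the job in, once; it reports no verdict.
The state is a dict: "time_s": time; "joints": joint angles; "qd": joint speeds; "effort": joint torques, N m; "tcp_pos": TCP position; "orientation": TCP orientation; "wrist_force": force on the tool from outside, world axes, zero at the start; "ft_torque": the same for the moment, N m; "width": finger opening in mm.
Only numpy, scipy, OpenCV 4.12 (cv2) and the standard library are available. Lean on these libraries where they do the work, as an engineer would, in place of code of your own. Each camera call takes 0.05 s, during which the arm holds its last target. There are 200 camera calls.

### The job

Get the car battery ready for charging: lift the loose black cover off its terminal and set it down, not dropped, flat and right way up in the round steel parts dish, and turn the charger's current knob until its white pointer points at the solid triangular mark on the scale. Do it in either order, and leave the other things on the bench where they are.

Things in the scene. Friction and masses are not known exactly. Their poses are not given: they have to be found in the camera images.
- battery: Car battery, immovable: black case, grey lid, 175 (x) x 207 (y) x 172 high to the flat lid. Origin: centre of underside, z up. Lead posts 19 mm across, 18 mm high above the lid at x = -42 mm, y = -66 mm (covered) and +66 mm (bare). Vent strip 9 mm high on the lid at x 10 to 70 mm. Battery and charger may swap sides of the bench.
- cap: Loose black plastic terminal cover, about 60 g, on the battery's lid over a post: hollow box open below, 42 (x) x 62 (y) x 34 high, plus a lead outlet 12 long, 22 wide, 25 high at its -y end. Origin: centre of the box's underside, z up. Ribs inside leave 2 mm play round the post: lift 18 mm straight up to clear it. Grip across x (42 mm). Its yaw may differ from the battery's.
- cap_top (a point): Centre of the cover's top face, 34 mm above its underside. Axes as cap.
- dish: Round steel parts dish, held down by its magnets (does not move): 150 mm across the rim, 28 high, inner floor 122 mm across and 4 mm above its underside, wall leaning outward. Origin: centre of underside, z up. It may change places with the tub.
- charger: Battery charger, immovable: blue case 230 deep (x), 200 wide (y), 100 high at the front (x = -115 mm); panel rises from there at 15 deg over 160 mm to a flat top 143 high; handle to 178 high at x = 85 mm. Panel faces up and to -x: current knob with round scale plate on its +y half, ammeter (10 mm proud) and switch on the other. Origin: centre of underside.
- dial (a joint): Knob angle in rad, growing clockwise seen from above. 0: pointer straight up the panel (charger's +x side); stops at -2.356 (lowest, lower left) and 2.356. The solid triangular mark is at 0.942. A long scale mark every 0.471 rad, short ones between. No detents or spring: it stays where left; friction about 0.06 N m.
- dial_grip (a point): Point on the knob's axis 34 mm out from the panel, 4 mm below the grip's top; a good TCP point. Axes turn with the knob: x = the way the white pointer points, z = knob axis, outward (15 deg off vertical). Black knob: skirt 62 mm across, 11 high; wing bar 16 thick (y: grip across it), x -28 to 22 mm, top 38 mm above the panel; narrower nose to x = 32 mm, 28 high.
- set_mark (a point): Inner tip of the solid black triangular mark on the scale plate, 47 mm from the knob's axis, 3 mm out from the panel. The triangle is 15 mm long, 13 mm wide at its outer side, tip towards the knob. Axes as charger.
- tub: White plastic tub with lid, 104 mm across, 91 mm high, loose bystander. Origin: centre of underside.
- multimeter: Black multimeter lying on its back, 185 (x) x 88 (y) x 46 mm high, loose bystander. Origin: centre of underside.
- spray_can: Spray can, 65 mm across, 200 mm high, standing, loose bystander. Origin: centre of underside.
- screwdriver: Screwdriver 200 mm long lying between charger and battery, loose bystander.
- wrench: Steel wrench 220 mm long lying at the right, loose bystander.
- caliper: Steel vernier caliper 235 mm long lying at the left, loose bystander. Origin: middle of its beam.
Not all that is in view belongs to the job. What is meant by the cap is not red, and is the larger of those in its own colour.

How it is judged (in metres and radians):
At the end, for the whole second after the job is handed in: The knob is at rest with its pointer within 0.10 rad of the triangular mark (dial between 0.842 and 1.042), and the cover lies at rest in the dish: its origin within 40 mm of the dish's centre and less than 18 mm above the dish's underside, right way up within 0.3 rad (value of joint dial between 0.842 and 1.042 rad and velocity of joint dial between -0.05 and 0.05 rad/s and horizontal distance between cap and dish below 0.04 m and z of cap in the frame of dish below 0.018 m and angle between cap's own z axis and vertical below 0.3 rad and linear speed of cap below 0.02 m/s); the robot touches nothing.
It fails at once if the cover is dropped or thrown: it moves faster than 1 m/s (a fall of about 50 mm) while the fingers do not hold it (linear speed of cap above 1 m/s and contact force between the fingers and cap below 0.05 N).
It fails at once if a bystander (tub, multimeter, spray can, screwdriver, wrench or caliper) is moved more than 25 mm from its starting place (distance of any of tub, multimeter, spray_can, screwdriver, wrench, caliper from where it was at the start of the episode above 0.025 m).
It also fails if it takes over 72 s, if anything falls off the work surface, if the arm or the gripper's body presses on something with over 40 N, if the wrist force passes 120 N, or if a joint passes its speed limit or range.

## Working session

There is one attempt and no reset: what is moved stays moved. The work goes in short steps, Python scripts to look and compute and a tool call to move; the robot and the scene stay as the last step left them, time stands still between calls to the robot, and variables do not carry over. Pictures are saved under pics/ and viewed, about 8 in all and at most 12, crops included, and the job is handed in when it is done.

Besides the shell and the picture viewer there is one more tool, called after ">>>" in YAML: its name, and indented under it one key for each argument. carry_out: Moves the arm, as the interface text tells. Its arguments: {"type":"object","properties":{"moves":{"type":"array","items":{"type":"array","items":{"type":"number"}}}},"required":["moves"]}

```bash
ls; mkdir -p pics; cat > h.py <<'E'
import numpy as np, cv2
from plant import robot
def snap(n,f):
    im=robot.get_image(n); np.savez('pics/'+f+'.npz',**{k:np.asarray(v) for k,v in im.items()}); cv2.imwrite('pics/'+f+'.png',np.asarray(im['pixels'])); return im
def load(f): return dict(np.load('pics/'+f+'.npz'))
def ray(im,u,v):
    R,_=cv2.Rodrigues(np.array(im['rvec'],float)); t=np.array(im['tvec'],float).reshape(3)
    d=R.T@np.linalg.solve(np.array(im['intrinsics'],float),[u,v,1.]); return -R.T@t,d
def onz(im,u,v,z):
    c,d=ray(im,u,v); return c+d*(z-c[2])/d[2]
def proj(im,P):
    return cv2.projectPoints(np.array(P,float).reshape(-1,3),np.array(im['rvec'],float),np.array(im['tvec'],float),np.array(im['intrinsics'],float),None)[0].reshape(-1,2)
E
python3 - <<'E'
from h import *
for n in('side','top'):
    im=snap(n,n+'0'); print(n,ray(im,280,210),np.array(im['intrinsics'])[0,0])
a=robot.get_state(); print(a)
E
```

```text
pics
side (array([428.44267888, 932.1730525 , 991.13263957]), array([ 0.06338928, -0.73188149, -0.67862683])) 514.089208210883
top (array([ 324.63263238,   -6.55831631, 1211.47034293]), array([ 0.1905192 , -0.00891326, -0.9821364 ])) 427.29789097140355
{'time_s': 0.1, 'joints': array([ 1.03979284,  0.41184655, -0.0127116 ,  1.59694201,  0.00560736,
        1.13429052, -0.08220825]), 'qd': array([-0.00018479, -0.00120811, -0.0010174 , -0.0016531 ,  0.00037906,
        0.00048829, -0.00070227]), 'effort': array([ 3.24544540e-03, -6.01825905e+01,  6.84614014e-01, -3.00089228e+01,
        1.40785929e-02,  6.47992361e-03, -4.65828379e-06]), 'tcp_pos': array([ 278.82097848, -558.90495413,  249.22805164]), 'orientation': array([-0.16168673, -0.68810298, -0.16266474,  0.68841257]), 'wrist_force': array([-0.12698379, -0.54180083,  0.06151732]), 'ft_torque': array([ 0.0232621 , -0.02017579,  0.00226491]), 'width': 85.70618507582942}
```

View pics/top0.png

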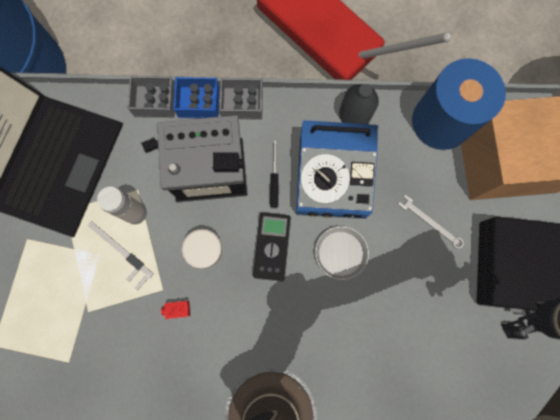

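View pics/side0.png

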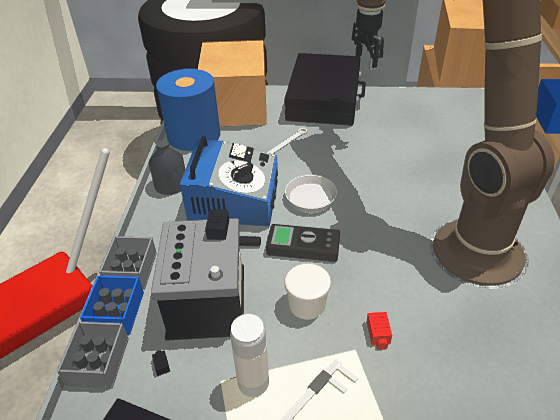

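The top view shows these candidates for the cap:
- the black box on the battery, at (227,162) in top and (217,223) in side
- a small black cover on the bench, at (150,145) in top and (160,362) in side
- a red cover, at (176,310) in top and (379,330) in side

The cap isn't red and is the larger of the black ones, so it's the one on the battery. I'll check that in a close crop.

```bash
python3 - <<'E'
from h import *
t=load('top0');s=load('side0')
def cr(im,u,v,w,h,k): return cv2.resize(im['pixels'][v:v+h,u:u+w],None,fx=k,fy=k,interpolation=cv2.INTER_CUBIC)
A=cr(t,135,110,120,90,3.3333);B=cr(t,295,118,90,100,3)
C=cr(s,150,200,120,90,3.3333);D=cr(s,190,135,90,100,3)
m=np.zeros((600,800,3),np.uint8)
for i,(x,y) in zip((A,B,C,D),((0,0),(400,0),(0,300),(400,300))): m[y:y+i.shape[0],x:x+i.shape[1]]=i[:600-y,:]
cv2.imwrite('pics/crop1.png',m)
for n,u,v,z in(('captop',227,162,206),('post',173,168,190),('tub',202,248,91),('dishrim',342,252,28),('knob',325,179,150)):
    print(n,onz(t,u,v,z).round())
print(onz(s,217,216,206).round(),onz(s,310,195,28).round())
# cap mask top
g=cv2.cvtColor(t['pixels'],cv2.COLOR_BGR2GRAY); print(g[150:178,205:250:2])
E
```

```text
captop [637. 115. 206.]
post [624. 249. 190.]
tub [437. 186.  91.]
dishrim [ 438. -191.   28.]
knob [ 613. -131.  150.]
[641. 110. 206.] [ 437. -173.   28.]
[[125 127 124 125 125 124 124 124 125 125 124 125 124 125 124 126 126 119
   61  90 139 142 140]
 [127 125 126 125 113 111 110 111 111 112 112 113 111 111 112 111 115 120
   63  82 138 142 142]
 [126 126 124 123  89  80  80  78  80  80  79  80  80  79  80  80  87 115
   65  78 135 141 141]
 [125 126 125 122  71  49  47  48  48  46  50  49  47  49  49  50  59 106
   69  69 134 142 141]
 [126 126 124 123  69  40  35  40  36  33  36  39  39  36  36  40  44  97
   68  68 135 141 141]
 [125 127 126 122  65  38  39  39  30  39  36  35  38  38  35  36  39  86
   75  69 136 142 141]
 [126 126 126 122  68  39  36  39  34  38  33  36  39  37  35  38  37  81
   78  66 135 143 140]
 [126 126 127 122  66  36  38  36  34  40  37  35  35  40  35  39  37  77
   76  61 133 142 140]
 [126 127 125 123  67  35  39  38  36  40  38  37  34  37  36  38  34  63
   61  57 134 142 140]
 [126 126 125 124  66  33  37  42  35  37  36  36  37  35  36  35  39 
[... 1073 characters left out ...]
115  56  97 141 142]
 [128 129 129 126 105  53  48  48  49  49  50  51  50  51  47  49  56 102
  119  59  97 141 141]
 [127 128 128 127 116  90  87  88  88  88  88  88  89  86  88  88  91 114
  118  61  94 140 142]
 [128 126 128 128 125 120 121 118 120 119 118 120 121 121 118 118 119 124
  120  62  91 138 141]
 [127 127 127 127 127 127 127 126 128 126 128 126 128 126 127 128 129 127
  121  63  81 136 141]
 [128 127 128 127 127 128 128 127 128 127 128 127 126 128 127 126 129 129
  122  65  75 134 140]
 [129 128 127 128 126 126 129 126 127 128 127 127 127 128 126 129 128 127
  122  70  69 133 141]
 [128 127 128 127 127 128 128 128 128 129 128 127 128 127 128 128 128 128
  123  70  67 133 140]]
```

View pics/crop1.png

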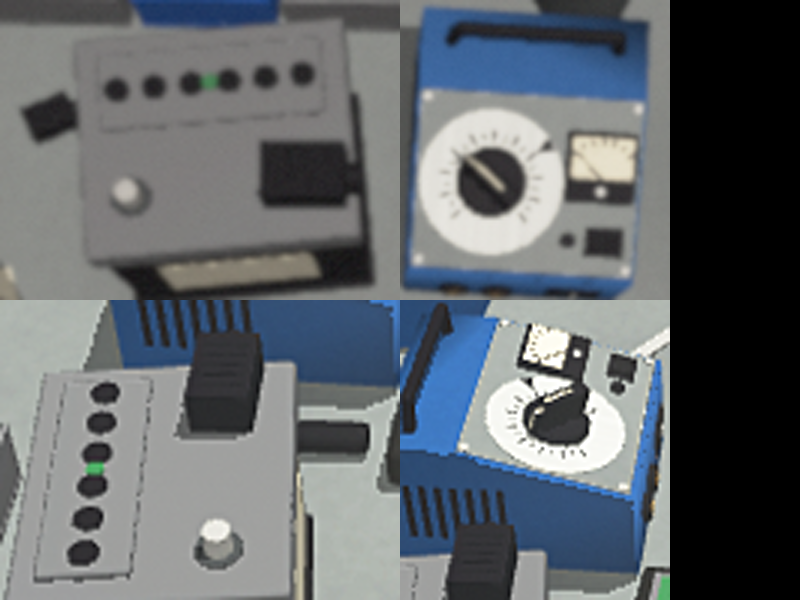

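The crop confirms the cap on the battery: the montage shows a black box with a lead outlet to the right, which is -y. The pointer points up-left, and the triangle is at about (548,145) in the montage. Next I'll measure these.

```bash
python3 - <<'E'
from h import *
from scipy.spatial.transform import Rotation as Ro
t=load('top0');s=load('side0')
def tri(p,q):
    c,d=ray(t,*p);e,f=ray(s,*q); d/=np.linalg.norm(d); f/=np.linalg.norm(f)
    k=np.linalg.lstsq(np.c_[d,-f],e-c,rcond=None)[0]; a,b=c+k[0]*d,e+k[1]*f
    return ((a+b)/2).round(1),np.linalg.norm(a-b).round(1)
mt=lambda x,y:(295+(x-400)/3-.33,118+y/3-.33); ms=lambda x,y:(190+(x-400)/3-.33,135+(y-300)/3-.33)
print('plate',tri(mt(491,181.5),ms(555.5,422)))
# cap top
for p in((214,152.7),(238.6,152.7),(214,168.7),(238.6,168.7)): print('cap',onz(t,*p,206)[:2].round(1))
g=cv2.cvtColor(t['pixels'],cv2.COLOR_BGR2GRAY)
for x in range(207,245): pass
# row edges of cap: half level crossing at each column, col edges at each row
up=[];L=[]
for c in range(218,237):
    col=g[145:165,c].astype(float); i=np.argmax(col<80); y=145+i-1+(col[i-1]-80)/(col[i-1]-col[i]); up.append(onz(t,c,y,206)[:2])
for r in range(155,168):
    row=g[r,205:225].astype(float); i=np.argmax(row<80); x=205+i-1+(row[i-1]-80)/(row[i-1]-row[i]); L.append(onz(t,x,r,206)[:2])
up,L=np.array(up),np.array(L)
print('far edge x=a*y+b',np.polyfit(up[:,1],up[:,0],1),up[:,1].mean(),up[:,0].mean()); print('left edge y=a*x+b',np.polyfit(L[:,0],L[:,1],1),L.mean(0))
# battery lid corners (montage A) z=172
ma=lambda x,y:(135+x/3.3333-.35,110+y/3.3333-.35)
for p in((78,38),(345,20),(90,262),(362,245)): print('lid',onz(t,*ma(*p),172)[:2].round(1))
print('post',onz(t,*ma(126,189),190).round(1))
print('post tri',tri(ma(126,189),(150+216/3.333-.35,200+(528-300)/3.333-.35)))
# charger corners from blue top
for p in((428,90),(645,97),(411,268),(631,272)): print('panel',onz(t,*mt(*p),143 if p[1]<150 else 100).round(1))
# dish
hsv=cv2.cvtColor(t['pixels'],cv2.COLOR_BGR2HSV)
m=cv2.inRange(g[222:284,308:378],150,255)
cs=max(cv2.findContours(m,0,2)[0],key=cv2.contourArea); (cx,cy),ax,_=cv2.fitEllipse(cv2.convexHull(cs)); print('dish ell',cx+308,cy+222,ax, onz(t,cx+308,cy+222,28).round(1),onz(t,cx+308,cy+222,4).round(1))
# pointer: angle in panel plane via z plane 158
a=onz(t,*mt(505,190),158);b=onz(t,*mt(460,152),158); print('ptr',a,b)
print('mark',onz(t,*mt(547,147),138).round(1))
R=Ro.from_quat(robot.get_state()['orientation'],scalar_first=True).as_matrix(); print(R.round(3))
E
```

```text
plate (array([ 621.6, -133.4,  126.4]), np.float64(0.8))
cap [659.6 147.2]
cap [660.7  87.3]
cap [619.2 145.7]
cap [620.2  86.2]
far edge x=a*y+b [-1.75200091e-02  6.63946981e+02] 115.66001705854342 661.9206166754765
left edge y=a*x+b [1.47568075e-02 1.40439262e+02] [638.50407435 149.86154345]
lid [752.1 297.6]
lid [770.9  94.5]
lid [576.7 278.3]
lid [593.1  76.7]
post [628.  250.2 190. ]
post tri (array([626.7, 249.7, 191.9]), np.float64(1.4))
panel [698.7 -76.8 143. ]
panel [ 695.9 -266.6  143. ]
panel [549.1 -65.2 100. ]
panel [ 548.5 -260.8  100. ]
dish ell 341.8466148376465 249.22538566589355 (46.31834411621094, 52.45587921142578) [ 445.6 -191.1   28. ] [ 448.  -194.9    4. ]
ptr [ 606.11497872 -141.58543136  158.        ] [ 638.8044047  -103.33469925  158.        ]
mark [ 650.6 -181.   138. ]
[[-0.001  0.446 -0.895]
 [ 0.001 -0.895 -0.446]
 [-1.    -0.001  0.   ]]
```

>>> carry_out:
  moves:
    - [1, -0.01, -0.012, -0.024, 0]
    - [1, -0.01, -0.036, -0.073, 0]
    - [1, -0.01, -0.055, -0.11, 0]
    - [1, -0.01, -0.07, -0.147, 0]
    - [1, -0.01, -0.087, -0.183, 0]
    - [1, -0.01, -0.105, -0.22, 0]
    - [1, -0.01, -0.122, -0.257, 0]
    - [1, -0.01, -0.139, -0.293, 0]
    - [1, -0.01, -0.157, -0.33, 0]
    - [1, -0.01, -0.174, -0.367, 0]

```text
time_s: 0.93
tcp_pos: [527.6, -241.3, 259.8]
orientation: [-0.162, -0.688, -0.162, 0.688]
wrist_force: [-0.3, 0.2, -0.4]
width: 85.2
```

>>> carry_out:
  moves:
    - [0.6, 0, -0.015, -0.031, -0.08]
    - [0.4, 0, -0.03, -0.061, -0.16]
    - [0.3, 0, -0.044, -0.091, -0.24]
    - [0.3, 0, -0.058, -0.122, -0.32]
    - [0.3, 0, -0.058, -0.122, -0.4]
    - [0.3, 0, -0.058, -0.122, -0.4]

```text
time_s: 1.43
tcp_pos: [611.1, -133.9, 259.1]
orientation: [-0.298, -0.641, -0.299, 0.641]
wrist_force: [-0.6, -0.6, 0.4]
width: 25.6
```

```bash
cat >> h.py <<'E'
def cr(im,u,v,w,h,k): return cv2.resize(im['pixels'][v:v+h,u:u+w],None,fx=k,fy=k,interpolation=cv2.INTER_CUBIC)
def rel(x,y,z,jaw=None):
    from scipy.spatial.transform import Rotation as Ro
    s=robot.get_state(); R=Ro.from_quat(s['orientation'],scalar_first=True).as_matrix()
    a=np.arctan2(R[1,1],R[0,1]); sh=R.T@(np.array([x,y,z])-s['tcp_pos'])
    print('tcp',s['tcp_pos'].round(1),'jaw',a.round(3),'shift mm',sh.round(1),'spin',None if jaw is None else -round(jaw-a,3),'j7',s['joints'][6].round(2))
E
python3 - <<'E'
from h import *
t=snap('top','top1');s=snap('side','side1')
cv2.imwrite('pics/crop2.png',np.hstack([cr(t,280,100,110,150,3.6),cr(s,180,90,110,150,3.6)]))
rel(613,-133,160,-.707)
E
```

```text
tcp [ 609.8 -137.5  259.4] jaw -0.711 shift mm [99.4 -0.4 -5.6] spin -0.004 j7 -0.68
```

View pics/crop2.png

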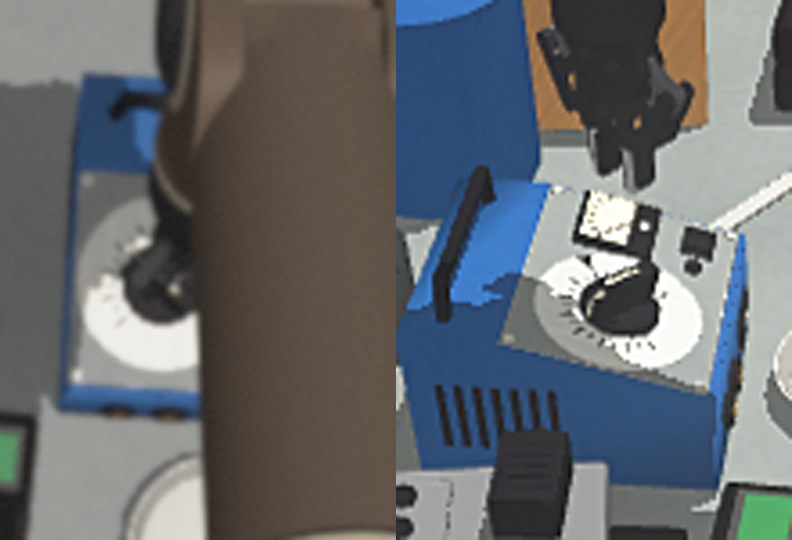

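```bash
python3 - <<'E'
from h import *
t=load('top0');s=load('side0')
def tri(p,q):
    c,d=ray(t,*p);e,f=ray(s,*q)
    k=np.linalg.lstsq(np.c_[d,-f],e-c,rcond=None)[0]; a,b=c+k[0]*d,e+k[1]*f
    return ((a+b)/2).round(1),np.linalg.norm(a-b).round(1)
print(tri((329.7,181),(247.8,167.8)),tri((314.7,168.3),(233.9,176.7)))
E
```

```text
(array([ 606.6, -143. ,  145.6]), np.float64(5.4)) (array([ 639.3, -104.3,  145.7]), np.float64(6.2))
```

>>> carry_out:
  moves:
    - [0.3, 0.02, 0, 0, 0]
    - [0.3, 0.04, 0, 0, 0]
    - [0.3, 0.06, 0, 0, 0]
    - [0.3, 0.075, 0, 0, 0]
    - [0.3, 0.075, 0, 0, 0]
    - [0.3, 0.075, 0, 0, 0]

```text
time_s: 2.03
tcp_pos: [609.3, -138.2, 184.6]
orientation: [-0.294, -0.642, -0.295, 0.643]
wrist_force: [0.1, 0.5, 0.2]
width: 25.8
```

```bash
python3 - <<'E'
from h import *
rel(613,-135,160,-.707)
E
```

```text
tcp [ 609.3 -138.2  184.6] jaw -0.712 shift mm [24.6  0.7 -4.9] spin -0.005 j7 -0.7
```

>>> carry_out:
  moves:
    - [0.3, 0.006, 0.001, -0.005, 0]
    - [0.3, 0.012, 0.001, -0.005, 0]
    - [0.3, 0.018, 0.001, -0.005, 0]
    - [0.3, 0.024, 0.001, -0.005, 0]
    - [0.3, 0.024, 0.001, -0.005, 0]
    - [0.3, 0.024, 0.001, -0.005, 0]

```text
time_s: 2.53
tcp_pos: [614.0, -133.6, 160.5]
orientation: [-0.295, -0.642, -0.296, 0.643]
wrist_force: [-0.1, -0.2, -0.3]
width: 25.8
```

>>> carry_out:
  moves:
    - [0.24, 0, 0, 0, 0]
    - [0.24, 0, 0, 0, 0.1]
    - [0.24, 0, 0, 0, 0.2]
    - [0.24, 0, 0, 0, 0.3]
    - [0.24, 0, 0, 0, 0.4]
    - [0.24, 0, 0, 0, 0.5]
    - [0.24, 0, 0, 0, 0.6]
    - [0.24, 0, 0, 0, 0.7]
    - [0.24, 0, 0, 0, 0.8]
    - [0.24, 0, 0, 0, 0.9]

```text
time_s: 3.37
tcp_pos: [614.6, -133.8, 161.6]
orientation: [-0.015, 0.707, -0.015, -0.707]
wrist_force: [-0.7, -0.3, -0.2]
width: 20.5
```

>>> carry_out:
  moves:
    - [0.24, 0, 0, 0, 0.1]
    - [0.24, 0, 0, 0, 0.2]
    - [0.24, 0, 0, 0, 0.3]
    - [0.24, 0, 0, 0, 0.4]
    - [0.24, 0, 0, 0, 0.5]
    - [0.24, 0, 0, 0, 0.6]
    - [0.24, 0, 0, 0, 0.7]
    - [0.24, 0, 0, 0, 0.8]
    - [0.24, 0, 0, 0, 0.9]
    - [0.24, 0, 0, 0, 0.9]

```text
time_s: 4.2
tcp_pos: [614.8, -133.2, 161.7]
orientation: [-0.321, 0.631, -0.32, -0.63]
wrist_force: [-0.2, 1.3, 1.7]
width: 20.4
```

```bash
python3 - <<'E'
from h import *
t=snap('top','top2');s=snap('side','side2')
cv2.imwrite('pics/crop3.png',np.hstack([cr(t,290,110,90,100,4.4),cr(s,190,130,90,100,4.4)]))
rel(613,-135,160,-.707); print(robot.get_state()['wrist_force'])
E
```

```text
tcp [ 614.8 -133.2  161.6] jaw -2.504 shift mm [ 1.6  2.5 -0.4] spin -1.797 j7 -2.3
[ 0.97152648 -0.30515724  2.41864092]
```

View pics/crop3.png

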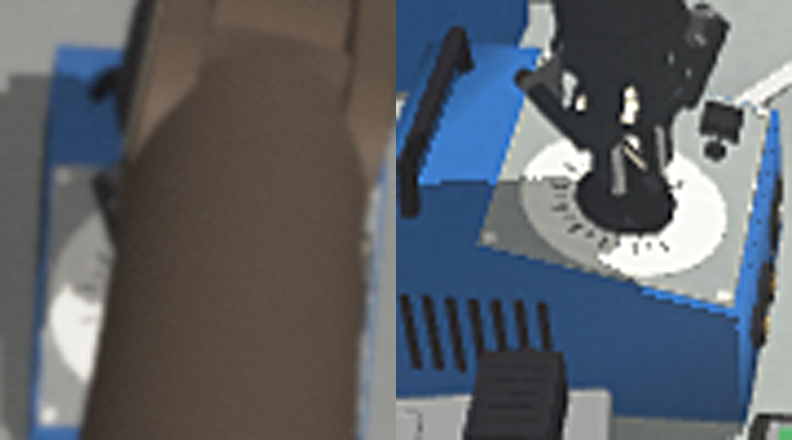

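>>> carry_out:
  moves:
    - [0.24, 0, 0, 0, 0.06]
    - [0.24, 0, 0, 0, 0.12]
    - [0.24, 0, 0, 0, 0.12]
    - [0.27, 0, 0, 0, 0.12]
    - [0.27, -0.01, 0, 0, 0.12]
    - [0.27, -0.025, 0, 0, 0.12]
    - [0.27, -0.05, 0, 0, 0.12]
    - [0.3, -0.08, 0, 0, 0.12]
    - [0.5, -0.11, 0, 0, 0.12]
    - [0.7, -0.13, 0, 0, 0.12]

```text
time_s: 5.13
tcp_pos: [614.5, -134.4, 294.7]
orientation: [-0.356, 0.612, -0.356, -0.61]
wrist_force: [0.6, -0.6, 0.3]
width: 48.5
```

>>> carry_out:
  moves:
    - [1, 0, 0, 0, -0.12]
    - [1, 0, 0, 0, -0.24]
    - [1, 0, 0, 0, -0.36]
    - [1, 0, 0, 0, -0.48]
    - [1, 0, 0, 0, -0.6]
    - [1, 0, 0, 0, -0.72]
    - [1, 0, 0, 0, -0.84]
    - [1, 0, 0, 0, -0.96]
    - [1, 0, 0, 0, -1.08]
    - [1, 0, 0, 0, -1.2]

```text
time_s: 5.97
tcp_pos: [613.9, -134.2, 291.5]
orientation: [-0.053, -0.705, -0.053, 0.705]
wrist_force: [-0.4, 1.1, 0.9]
width: 85.7
```

```bash
python3 - <<'E'
from h import *
rel(639.5,117.5,290,0)
E
```

```text
tcp [ 613.9 -134.2  291.5] jaw -1.42 shift mm [   1.4 -245.1  -63. ] spin -1.42 j7 -1.3
```

>>> carry_out:
  moves:
    - [1, 0, -0.025, -0.006, -0.12]
    - [1, 0, -0.055, -0.014, -0.24]
    - [1, 0, -0.085, -0.022, -0.36]
    - [1, 0, -0.115, -0.03, -0.48]
    - [1, 0, -0.145, -0.037, -0.6]
    - [1, 0, -0.175, -0.045, -0.72]
    - [1, 0, -0.205, -0.053, -0.84]
    - [1, 0, -0.23, -0.059, -0.96]
    - [1, 0, -0.245, -0.063, -1.08]
    - [1, 0, -0.245, -0.063, -1.2]

```text
time_s: 6.8
tcp_pos: [641.1, 122.7, 291.5]
orientation: [0.443, 0.551, 0.444, -0.55]
wrist_force: [0.1, -0.6, 0.3]
width: 85.7
```

```bash
python3 - <<'E'
from h import *
rel(639.5,117.5,196,.017)
t=snap('top','top3');s=snap('side','side3')
cv2.imwrite('pics/crop4.png',np.vstack([np.hstack([cr(t,295,118,90,100,3),cr(s,190,135,90,100,3)]),np.hstack([cr(t,190,110,90,90,3),cr(s,170,160,90,90,3)])]))
E
```

```text
tcp [641.1 122.7 291.5] jaw -0.214 shift mm [95.5 -0.4  5.6] spin -0.231 j7 -0.6
```

View pics/crop4.png

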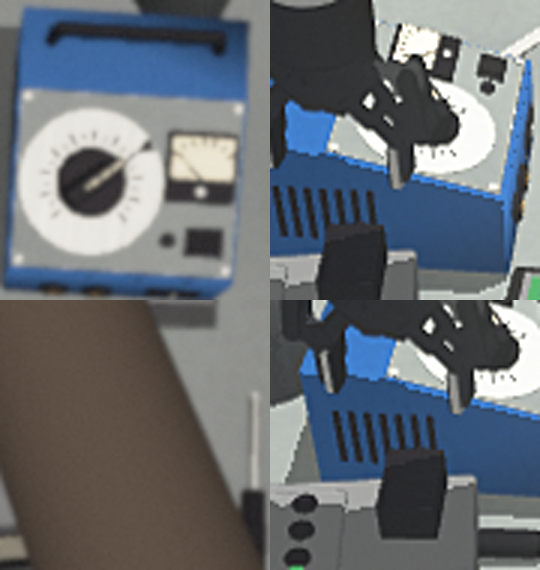

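The top view shows the pointer line from (88,189) to (137,153) in the crop, aimed at the triangle at (147,147). The arm covers the cap in this view. I'll work out the pointer angle and line up the descent.

```bash
python3 - <<'E'
from h import *
t=load('top3'); mt=lambda x,y:(295+x/3-.33,118+y/3-.33)
th=.2618; n=np.array([-np.sin(th),0,np.cos(th)]); ux=np.array([np.cos(th),0,np.sin(th)])
P=np.array([622,-133.4,121.5])
def onp(u,v,h):
    c,d=ray(t,u,v); return c+d*((P+n*h-c)@n)/(d@n)
def loc(p): q=p-P; return np.array([q@ux,-q[1]])
g=cv2.cvtColor(t['pixels'],cv2.COLOR_BGR2GRAY)
# pointer pixels: bright in skirt disc
c0=np.array(proj(t,P+n*30)[0]); print(c0)
yy,xx=np.mgrid[0:420,0:560]; m=(g>75)&(np.hypot(xx-c0[0],yy-c0[1])<9.5)
q=np.c_[xx[m],yy[m]].astype(np.float32); vx,vy,x0,y0=cv2.fitLine(q,cv2.DIST_HUBER,0,.01,.01).ravel(); print(len(q),vx,vy)
for h in(28,38):
  a=loc(onp(x0-6*vx,y0-6*vy,h));b=loc(onp(x0+6*vx,y0+6*vy,h)); d=b-a; d*=np.sign(d[0]); print('pointer',h,a,b,np.arctan2(d[1],d[0]))
# tri mark: dark pixels in annulus near (344,166)
mt_=(g<110)&(np.hypot(xx-344,yy-166)<5); q=np.c_[xx[mt_],yy[mt_]]; w=150-g[mt_].astype(float); c=(q*w[:,None]).sum(0)/w.sum(); l=loc(onp(*c,3)); print('mark',c,l,np.hypot(*l),np.arctan2(l[1],l[0]))
pl=(g>170)&(np.hypot(xx-325,yy-178)<27); c=cv2.minEnclosingCircle(cv2.findNonZero(pl.astype(np.uint8))); print('plate',c,loc(onp(*c[0],3)))
E
```

```text
[326.09929535 178.63136584]
51 0.80110264 -0.59852695
pointer 28 [-4.62376144 -6.47410698] [14.14174161 17.79123429] 0.9125204727139411
pointer 38 [-4.62834745 -7.56657512] [13.96683803 16.47853149] 0.9125204727139423
mark [343.53731343 166.45273632] [32.67318554 48.12413533] 58.16759797302281 0.97434791848951
plate ((325.01922607421875, 178.0576934814453), 25.034761428833008) [1.57787673 0.23019668]
```

>>> carry_out:
  moves:
    - [1, 0.02, 0, 0.003, -0.1]
    - [1, 0.04, 0, 0.006, -0.23]
    - [1, 0.05, 0, 0.006, -0.23]
    - [1, 0.055, 0, 0.006, -0.23]
    - [1, 0.055, 0, 0.006, -0.23]

```text
time_s: 7.32
tcp_pos: [640.1, 111.0, 235.1]
orientation: [-0.499, -0.5, -0.499, 0.502]
wrist_force: [0.2, -0.4, 0.3]
width: 85.6
```

```bash
python3 - <<'E'
from h import *
rel(639.5,117.5,195,.017)
E
```

```text
tcp [640.1 111.  235.1] jaw -0.004 shift mm [40.1 -0.5 -6.5] spin -0.021 j7 -0.41
```

>>> carry_out:
  moves:
    - [1, 0, 0, -0.006, -0.02]
    - [1, 0.01, 0, -0.006, -0.02]
    - [1, 0.02, 0, -0.006, -0.02]
    - [1, 0.03, 0, -0.006, -0.02]
    - [1, 0.04, 0, -0.006, -0.02]
    - [1, 0.04, 0, -0.006, -0.02]
    - [1, 0.04, 0, -0.006, -0.02]

```text
time_s: 7.9
tcp_pos: [639.9, 117.7, 194.9]
orientation: [0.505, 0.494, 0.506, -0.495]
wrist_force: [0.4, -0.7, 0.3]
width: 85.2
```

>>> carry_out:
  moves:
    - [0.7, 0, 0, 0, 0]
    - [0.6, 0, 0, 0, 0]
    - [0.5, 0, 0, 0, 0]
    - [0.4, 0, 0, 0, 0]
    - [0.3, 0, 0, 0, 0]
    - [0.3, 0, 0, 0, 0]
    - [0.3, 0, 0, 0, 0]

```text
time_s: 8.48
tcp_pos: [640.8, 118.1, 196.8]
orientation: [0.506, 0.495, 0.505, -0.494]
wrist_force: [0.5, 0.2, 6.2]
width: 41.2
```

>>> carry_out:
  moves:
    - [0.3, -0.01, 0, 0, 0]
    - [0.3, -0.02, 0, 0, 0]
    - [0.3, -0.035, 0, 0, 0]
    - [0.3, -0.055, 0, 0, 0]
    - [0.3, -0.075, 0, 0, 0]
    - [0.3, -0.095, 0, 0, 0]
    - [0.3, -0.11, 0, 0, 0]
    - [0.3, -0.11, 0, 0, 0]

```text
time_s: 9.15
tcp_pos: [641.5, 118.6, 310.5]
orientation: [0.507, 0.496, 0.504, -0.493]
wrist_force: [0.4, 0.6, -0.1]
width: 41.0
```

```bash
python3 - <<'E'
from h import *
rel(438,-191,305)
s=snap('side','side4');t=snap('top','top4')
# dish from side0: bright ring
for f,box in(('side0',(278,165,345,222)),('top4',(305,215,380,285))):
    im=load(f);p=im['pixels'];x0,y0,x1,y1=box
    g=cv2.cvtColor(p,cv2.COLOR_BGR2GRAY)[y0:y1,x0:x1]
    e=cv2.Canny(cv2.GaussianBlur(g,(3,3),0),40,100); q=cv2.findNonZero(e)
    h=cv2.convexHull(q); E=cv2.fitEllipse(h); print(f,np.array(E[0])+[x0,y0],E[1],[onz(im,E[0][0]+x0,E[0][1]+y0,z).round() for z in(28,4)])
big=cv2.hconcat([cr(s,150,110,200,150,2),cr(t,290,160,110,130,300/130)]); cv2.imwrite('pics/crop5.png',big)
E
```

```text
tcp [641.5 118.6 310.5] jaw 0.022 shift mm [   3.9 -210.3  305. ] spin None j7 -0.37
side0 [320.3493576  193.49529076] (59.793697357177734, 76.1400146484375) [array([ 408., -180.,   28.]), array([ 407., -208.,    4.])]
top4 [334.88108253 242.47639275] (70.0584716796875, 87.88558959960938) [array([ 464., -172.,   28.]), array([ 467., -175.,    4.])]
```

View pics/crop5.png

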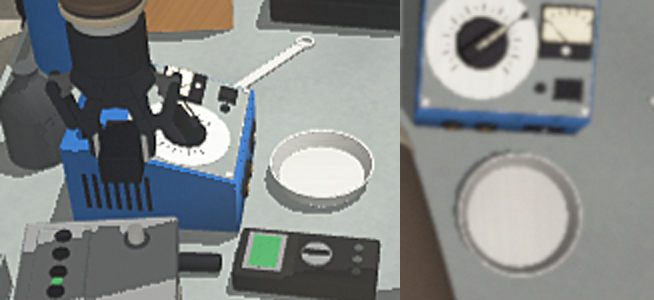

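```bash
python3 - <<'E'
from h import *
t=load('top0');s=load('side0')
print(onz(s,310.2,192.5,28).round(),onz(t,341.2,252.3,28).round())
k=np.linspace(0,2*np.pi,40)
for im,f in((s,'s'),(t,'t')):
  p=proj(im,np.c_[438+75*np.cos(k),-189+75*np.sin(k),28+0*k]); print(f,p.min(0).round(),p.max(0).round())
E
```

```text
[ 437. -183.   28.] [ 437. -189.   28.]
s [284. 175.] [336. 209.]
t [314. 225.] [368. 279.]
```

>>> carry_out:
  moves:
    - [0.3, 0, -0.005, 0.007, 0]
    - [0.3, 0, -0.018, 0.025, 0]
    - [0.3, 0, -0.035, 0.05, 0]
    - [0.3, 0, -0.055, 0.079, 0]
    - [0.3, 0, -0.075, 0.107, 0]
    - [0.3, 0, -0.095, 0.136, 0]
    - [0.3, 0, -0.115, 0.164, 0]
    - [0.3, 0, -0.135, 0.193, 0]
    - [0.3, 0, -0.155, 0.221, 0]
    - [0.3, 0, -0.175, 0.25, 0]

```text
time_s: 10.08
tcp_pos: [468.5, -137.2, 304.7]
orientation: [0.505, 0.494, 0.506, -0.495]
wrist_force: [0.2, -0.5, -0.6]
width: 41.1
```

>>> carry_out:
  moves:
    - [0.3, 0, -0.015, 0.021, 0]
    - [0.3, 0, -0.026, 0.037, 0]
    - [0.3, 0, -0.033, 0.047, 0]
    - [0.3, 0.01, -0.035, 0.049, 0]
    - [0.3, 0.03, -0.035, 0.049, 0]
    - [0.3, 0.055, -0.035, 0.049, 0]
    - [0.3, 0.08, -0.035, 0.049, 0]
    - [0.3, 0.105, -0.035, 0.049, 0]
    - [0.3, 0.12, -0.035, 0.049, 0]
    - [0.3, 0.12, -0.035, 0.049, 0]

```text
time_s: 10.92
tcp_pos: [434.3, -183.9, 181.6]
orientation: [0.503, 0.493, 0.508, -0.495]
wrist_force: [-0.7, 0.5, -0.7]
width: 41.3
```

```bash
python3 - <<'E'
from h import *
rel(438,-185,70)
E
```

```text
tcp [ 434.3 -183.9  181.6] jaw 0.023 shift mm [111.6   4.5   1.6] spin None j7 0.24
```

>>> carry_out:
  moves:
    - [0.3, 0.015, 0.002, 0.001, 0]
    - [0.3, 0.035, 0.004, 0.001, 0]
    - [0.3, 0.06, 0.004, 0.001, 0]
    - [0.3, 0.085, 0.004, 0.001, 0]
    - [0.3, 0.11, 0.004, 0.001, 0]
    - [0.3, 0.125, 0.004, 0.001, 0]
    - [0.3, 0.135, 0.004, 0.001, 0]
    - [0.3, 0.135, 0.004, 0.001, 0]
    - [0.3, 0.135, 0.004, 0.001, 0]

```text
time_s: 11.67
tcp_pos: [441.2, -186.2, 51.2]
orientation: [0.505, 0.494, 0.506, -0.494]
wrist_force: [-0.8, -0.6, -1.0]
width: 41.1
```

```bash
python3 - <<'E'
from h import *
rel(438,-185,29)
s=snap('side','side5'); cv2.imwrite('pics/crop6.png',cr(s,270,130,90,100,5))
E
```

```text
tcp [ 441.2 -186.2   51.2] jaw 0.022 shift mm [22.2 -3.2 -1.3] spin None j7 0.15
```

View pics/crop6.png

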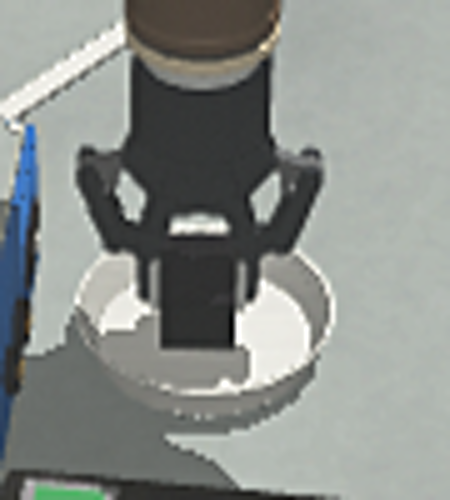

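The cap is level and centred over the dish, with its lower edge at (200,345) in the crop. I'll lower it the last 22 mm gently.

>>> carry_out:
  moves:
    - [0.3, 0.005, -0.002, 0, 0]
    - [0.3, 0.01, -0.003, 0, 0]
    - [0.3, 0.014, -0.003, 0, 0]
    - [0.3, 0.017, -0.003, 0, 0]
    - [0.3, 0.019, -0.003, 0, 0]
    - [0.3, 0.021, -0.003, 0, 0]
    - [0.3, 0.021, -0.003, 0, 0]
    - [0.3, 0.021, -0.003, 0, 0]

```text
time_s: 12.38
tcp_pos: [438.1, -186.5, 29.9]
orientation: [0.505, 0.494, 0.506, -0.494]
wrist_force: [0.1, 0.3, 0.6]
width: 40.8
```

>>> carry_out:
  moves:
    - [0.3, 0.001, 0, 0, 0]
    - [0.3, 0.002, 0, 0, 0]
    - [0.3, 0.003, 0, 0, 0]
    - [0.3, 0.003, 0, 0, 0]

```text
time_s: 12.72
tcp_pos: [438.3, -186.6, 28.6]
orientation: [0.506, 0.494, 0.505, -0.495]
wrist_force: [-7.0, 3.0, 23.8]
width: 41.0
```

>>> carry_out:
  moves:
    - [0.3, -0.002, 0, 0, 0]
    - [0.48, -0.002, 0, 0, 0]
    - [0.55, -0.002, 0, 0, 0]
    - [0.62, -0.002, 0, 0, 0]
    - [0.62, -0.002, 0, 0, 0]
    - [0.62, -0.002, 0, 0, 0]

```text
time_s: 13.22
tcp_pos: [438.0, -186.5, 28.8]
orientation: [0.505, 0.494, 0.506, -0.495]
wrist_force: [0.4, -0.7, 0.5]
width: 52.9
```

>>> carry_out:
  moves:
    - [0.65, -0.01, 0, 0, 0]
    - [0.65, -0.03, 0, 0, 0]
    - [0.65, -0.06, 0, 0, 0]
    - [0.65, -0.1, 0, 0, 0]
    - [0.65, -0.14, 0, 0, 0]
    - [0.65, -0.18, 0, 0, 0]
    - [0.65, -0.22, 0, 0, 0]
    - [0.5, -0.23, 0, 0, 0]
    - [0.4, -0.23, 0, 0, 0]
    - [0.3, -0.23, 0, 0, 0]

```text
time_s: 14.05
tcp_pos: [437.9, -186.5, 259.5]
orientation: [0.506, 0.495, 0.505, -0.494]
wrist_force: [-0.6, 0.0, -1.6]
width: 26.0
```

```bash
python3 - <<'E'
from h import *
rel(613,-135,255,-2.5)
s=snap('side','side6'); cv2.imwrite('pics/crop7.png',cr(s,190,130,160,100,5))
E
```

```text
tcp [ 437.9 -186.5  259.5] jaw 0.022 shift mm [  4.6 176.2 -47.7] spin 2.522 j7 0.27
```

View pics/crop7.png

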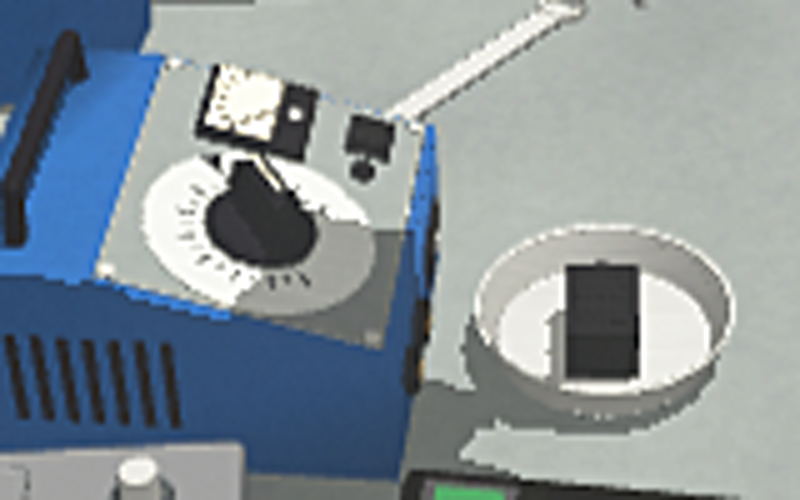

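>>> carry_out:
  moves:
    - [0.3, 0, 0.02, -0.005, 0.12]
    - [0.3, 0, 0.04, -0.011, 0.24]
    - [0.3, 0, 0.065, -0.017, 0.36]
    - [0.3, 0, 0.09, -0.024, 0.48]
    - [0.3, 0, 0.115, -0.031, 0.6]
    - [0.3, 0, 0.14, -0.038, 0.72]
    - [0.3, 0, 0.16, -0.043, 0.84]
    - [0.3, 0, 0.176, -0.048, 0.96]
    - [0.3, 0, 0.176, -0.048, 1.08]
    - [0.3, 0, 0.176, -0.048, 1.2]

```text
time_s: 14.93
tcp_pos: [612.7, -133.4, 255.5]
orientation: [-0.136, -0.692, -0.137, 0.695]
wrist_force: [-0.6, 0.0, -0.3]
width: 25.5
```

>>> carry_out:
  moves:
    - [0.3, 0, 0, 0, 0.12]
    - [0.3, 0, 0, 0, 0.24]
    - [0.3, 0, 0, 0, 0.36]
    - [0.3, 0, 0, 0, 0.48]
    - [0.3, 0, 0, 0, 0.6]
    - [0.3, 0, 0, 0, 0.72]
    - [0.3, 0, 0, 0, 0.84]
    - [0.3, 0, 0, 0, 0.96]
    - [0.3, 0, 0, 0, 1.08]
    - [0.3, 0, 0, 0, 1.2]

```text
time_s: 15.77
tcp_pos: [611.9, -134.4, 256.2]
orientation: [0.279, -0.648, 0.28, 0.651]
wrist_force: [0.6, 0.2, -0.0]
width: 25.3
```

```bash
python3 - <<'E'
from h import *
rel(614,-133.5,185,-2.5)
E
```

```text
tcp [ 611.9 -134.4  256.2] jaw -2.384 shift mm [71.2 -2.4 -1. ] spin 0.116 j7 -2.19
```

>>> carry_out:
  moves:
    - [0.3, 0.01, -0.002, -0.001, 0.11]
    - [0.3, 0.03, -0.002, -0.001, 0.11]
    - [0.3, 0.05, -0.002, -0.001, 0.11]
    - [0.3, 0.065, -0.002, -0.001, 0.11]
    - [0.3, 0.07, -0.002, -0.001, 0.11]
    - [0.3, 0.07, -0.002, -0.001, 0.11]

```text
time_s: 16.27
tcp_pos: [613.3, -133.6, 185.7]
orientation: [0.312, -0.632, 0.314, 0.636]
wrist_force: [1.1, -0.3, -0.0]
width: 25.4
```

```bash
python3 - <<'E'
from h import *
rel(614.8,-133.2,161,-2.5)
E
```

```text
tcp [ 613.3 -133.6  185.7] jaw -2.488 shift mm [24.6 -1.5 -0.7] spin 0.012 j7 -2.28
```

>>> carry_out:
  moves:
    - [0.3, 0.006, -0.001, -0.001, 0]
    - [0.3, 0.012, -0.001, -0.001, 0]
    - [0.3, 0.018, -0.001, -0.001, 0]
    - [0.3, 0.024, -0.001, -0.001, 0]
    - [0.3, 0.024, -0.001, -0.001, 0]
    - [0.24, 0.024, -0.001, -0.001, 0]
    - [0.24, 0.024, -0.001, -0.001, 0]

```text
time_s: 16.85
tcp_pos: [616.5, -134.3, 165.2]
orientation: [-0.313, 0.634, -0.313, -0.634]
wrist_force: [-1.3, -0.7, -1.0]
width: 20.5
```

>>> carry_out:
  moves:
    - [0.24, 0, 0, 0, 0.05]
    - [0.24, 0, 0, 0, 0.1]
    - [0.24, 0, 0, 0, 0.15]
    - [0.24, 0, 0, 0, 0.19]
    - [0.24, 0, 0, 0, 0.19]
    - [0.24, 0, 0, 0, 0.19]

```text
time_s: 17.35
tcp_pos: [616.4, -135.3, 165.4]
orientation: [-0.371, 0.602, -0.372, -0.601]
wrist_force: [-1.3, -4.0, 0.5]
width: 20.7
```

```bash
python3 - <<'E'
from h import *
rel(614.8,-133.2,161,-2.68)
E
```

```text
tcp [ 616.4 -135.3  165.4] jaw -2.677 shift mm [4.4 0.5 2.6] spin 0.003 j7 -2.45
```

>>> carry_out:
  moves:
    - [0.27, 0, 0, 0, 0]
    - [0.27, 0, 0, 0, 0]
    - [0.27, -0.01, 0, 0, 0]
    - [0.27, -0.025, 0, 0, 0]
    - [0.27, -0.05, 0, 0, 0]
    - [0.27, -0.08, 0, 0, 0]
    - [0.27, -0.11, 0, 0, 0]
    - [0.27, -0.13, 0, 0, 0]

```text
time_s: 18.02
tcp_pos: [617.3, -133.7, 299.1]
orientation: [-0.372, 0.603, -0.371, -0.601]
wrist_force: [0.9, -0.4, 0.5]
width: 22.7
```

```bash
python3 - <<'E'
from h import *
rel(560,110,300,-2.0)
E
```

```text
tcp [ 617.3 -133.7  299.1] jaw -2.677 shift mm [ -1.1 -57.9 243.6] spin -0.677 j7 -2.47
```

>>> carry_out:
  moves:
    - [0.27, 0, -0.006, 0.025, -0.1]
    - [0.27, 0, -0.013, 0.055, -0.2]
    - [0.27, 0, -0.02, 0.085, -0.3]
    - [0.27, 0, -0.027, 0.115, -0.4]
    - [0.27, 0, -0.034, 0.145, -0.5]
    - [0.27, 0, -0.041, 0.175, -0.6]
    - [0.27, 0, -0.05, 0.21, -0.7]
    - [0.27, 0, -0.058, 0.235, -0.7]
    - [0.27, 0, -0.058, 0.244, -0.7]

```text
time_s: 18.77
tcp_pos: [558.2, 116.1, 296.0]
orientation: [-0.142, 0.693, -0.139, -0.693]
wrist_force: [-0.3, 1.3, -0.1]
width: 23.1
```

```bash
python3 - <<'E'
from h import *
t=snap('top','top7'); s=snap('side','side7')
th=.2618; n=np.array([-np.sin(th),0,np.cos(th)]); ux=np.array([np.cos(th),0,np.sin(th)])
P=np.array([622,-133.4,121.5])
def onp(u,v,h):
    c,d=ray(t,u,v); return c+d*((P+n*h-c)@n)/(d@n)
def loc(p): q=p-P; return np.array([q@ux,-q[1]])
g=cv2.cvtColor(t['pixels'],cv2.COLOR_BGR2GRAY)
c0=np.array(proj(t,P+n*30)[0])
yy,xx=np.mgrid[0:420,0:560]
for thr in(65,75,90):
  m=(g>thr)&(np.hypot(xx-c0[0],yy-c0[1])<9.5)
  q=np.c_[xx[m],yy[m]].astype(np.float32); vx,vy,x0,y0=cv2.fitLine(q,cv2.DIST_HUBER,0,.01,.01).ravel()
  a=loc(onp(x0-6*vx,y0-6*vy,33));b=loc(onp(x0+6*vx,y0+6*vy,33)); d=b-a; d*=np.sign(d[0]); print('pointer',a,b,np.arctan2(d[1],d[0]))
mt_=(g<110)&(np.hypot(xx-344,yy-166)<5); q=np.c_[xx[mt_],yy[mt_]]; w=150-g[mt_].astype(float); c=(q*w[:,None]).sum(0)/w.sum(); l=loc(onp(*c,3)); print('mark',l,np.hypot(*l),np.arctan2(l[1],l[0]))
cv2.imwrite('pics/crop8.png',cv2.hconcat([cr(t,300,150,75,60,6.6667),cr(s,270,150,70,93,400/93)[:400,:300]]))
print(robot.get_state()['qd'].round(3))
E
```

```text
pointer [-3.55443948 -7.56065997] [11.86269379 18.85011164] 1.0424154216097552
pointer [-4.33947732 -6.93285888] [12.89015785 18.30252328] 0.9717367909960207
pointer [-3.87270539 -7.29967292] [13.54094106 17.80403125] 0.9643324063298547
mark [32.66815877 48.10583353] 58.14963299060745 0.9742426481387428
[ 0.041  0.006  0.057 -0.002  0.018 -0.001  0.027]
```

View pics/crop8.png

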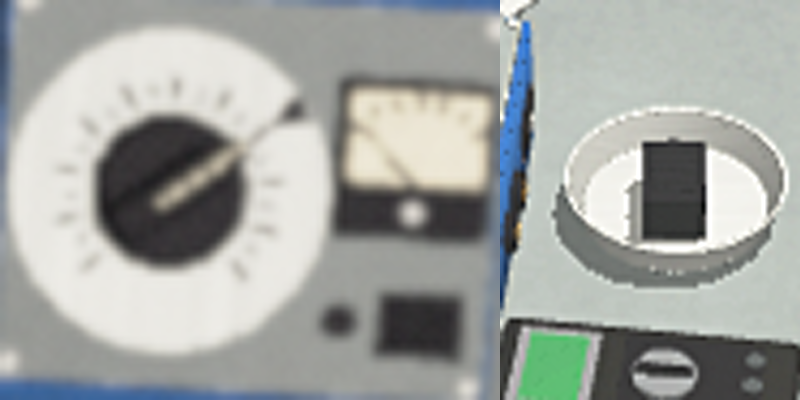

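The pointer line from (160,205) to (240,155) in the crop aims at the triangle at (295,110): measured 0.97 against 0.974 rad. The cap sits flat in the dish at (675,190). Nothing is touching the robot, so I'm handing in.

```bash
python3 -c "
from h import *
print(robot.get_state()['wrist_force']); print(robot.hand_in())"
```

```text
[-0.28414048  0.20792812  0.23057092]
the job is handed in; nothing more can be done
None
```

Both parts of the job are done, and I handed it in at about 19 s of the 72 s allowed; no verdict is reported.

- **Cover:** I lifted the black cover straight off its terminal and lowered it into the dish until it touched the floor, then let go. The last picture shows it flat, right way up and close to the dish's centre. The gripper was at (438, -186) mm when it let go; I measured the dish's centre at about (438, -188) mm.
- **Knob:** The first turn left the pointer about 0.06 rad short of the mark, so I turned it again. In the last picture the pointer measured 0.96–0.97 rad and the triangle 0.974 rad in the same frame. One looser image threshold gave 1.04 rad for the pointer, but I set it aside because stray bright pixels skewed that fit and the picture clearly shows the two aligned.
- **Dish position:** The two cameras disagreed by about 6 mm in y on the dish's centre, well within the 40 mm allowed.
- **Bystanders:** I steered clear of them throughout and saw no sign of one being moved, but I did not measure their final positions.
- **At hand-in:** The robot was clear of everything, with a wrist force of about 0.4 N, which is noise level.

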